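# Make up the vee-angle and dovetail gauge kits

## Robot

A 6-joint arm with a two-finger parallel gripper is mounted at the origin on the work surface. World frame = base frame: x ahead of the robot, y to its left, z up, the work surface at z = 0. Lengths are in m, angles in rad, forces in N, time in s.
With the tool pointing down it reaches from about 0.35 to 0.875 m from the base axis. Payload 15.5 kg.
Tool frame: the origin (TCP) lies between the finger pads; the fingertips stand 17 mm ahead of it and the grasp point (between the pads) lies 2 mm behind it; z points along the fingers, y is the line along which they close (so a half turn about z gives the same grasp; the last joint's range is limited). The gripper opens to 85 mm and grips with 20 to 120 N. Pads are 22 mm wide; open, the fingers measure 114 mm over their backs; the gripper's body (76 mm by 85 mm) begins 54 mm behind the grasp point. The pads swing forward as they close: fully open they stand 13 mm farther back than shut.
Start: joints at [-1.353, 0.494, 1.345, -0, 1.302, -0.096], TCP at [0.193, -0.594, 0.248] pointing down, gripper open.
Joint ranges: [-2.91, 2.91], [-0.82, 2.16], [0.22, 2.67], [-1.22, 4.37], [0.12, 2.79], [-3.08, 3.08]. Speed limits (rad/s): [1.89, 1.89, 2.57, 3.01, 3.01, 3.01].

## Interface

Orientations are given as a unit quaternion [x, y, z, w].
In Python, from cell import bot gives the robot as it stands.
- The arm moves only by the tool arm_command, never from a script. Its argument "motion" is one flat list of numbers, 6 for each row, row after row: the shift along the world's x, y, z in mm, then the turn, a rotation vector about the world's x, y, z in rad. A call has 1 to 10 rows; each row shifts and turns the commanded pose from where the row before left it; what a row does not reach is not made up. A row lasts 1/8 s, in which the tool goes at most 62.5 mm and 10.7 degrees, less where a joint would pass 70% of its speed; a pose out of reach is approached as far as the arm can. A call is refused whole if a number of a shift passes 62.5 or a number of a turn 0.188, either way. A call with a gripper value outside its range is refused whole. "gripper" is the finger opening in mm, from 0 to 85.4, set as the call begins (left out, the last holds). The fingers move at their own pace and stop on an object; "squeeze" is the grip in N (left out, the last holds). Time passes only in rows, so rows that do not move let the fingers close. It gives the time, the measured TCP pose, the force, the opening and the grip force at its end, in the units of the state.
- bot.state(): the state, without advancing time (a new reading comes with each control period).
- bot.grab_frame(name): name is "side" or "top"; returns a dict with "frame" (400x640x3 uint8, blue, green, red), "vfov" (degrees; the focal length in pixels is half the picture's height over the tangent of half this angle, whatever the lens; pixels are square), "cx", "cy" (the principal point, pixels), "rvec" (rotation vector, rad) and "tvec" (3), from world to camera coordinates, as OpenCV has them. Camera axes: x right, y down, z forward; pixel columns grow to the right and rows downward; lengths in m; the calibration is good to about 2 mm. A picture is of the moment at which its call begins. There is no depth.
- bot.sign_off(): hands the job in; it is judged then, once.
The state is a dict: "t": time; "q": joint angles; "joint_velocities": joint speeds; "tau": joint torques, N m; "ee_pos": TCP position; "tool_rot": TCP orientation; "force": force on the tool from outside, world axes, zero at the start; "wrist_torque": the same for the moment, N m; "finger_gap": finger opening in m; "grasp_force": force on a finger pad.
Only numpy, scipy, OpenCV 4.12 (cv2) and the standard library are available. Lean on these libraries where they do the work, as an engineer would, in place of code of your own. Each camera call takes 0.05 s, during which the arm holds its last target. There are 200 camera calls.

## Task

Make up the two checking kits from the stock on the plate. The vee-angle kit is the long block with three pockets: set the toolmaker's vee flat in its rectangular recess, groove up, and stand the thickest pin gauge in its large round pocket and the slimmest in its small one. The dovetail kit is the short block with two equal pockets: stand the matched pair of pins in it, one upright in each, and leave the depth micrometer and the die spring where they are.

Things in the scene. Friction and masses are not known exactly. Their poses are not given: they have to be found in the camera images.
- pin_slim: The slimmest of the four pin gauges. A bright ground steel cylinder 10 mm in diameter and 70 mm long, standing upright in one of the stand's four slots. Origin: centre of its lower end face; z points up along it. About 43 g.
- pin_pair_a: One of the two equal pin gauges of middle thickness (the matched pair; the two are interchangeable). A bright ground steel cylinder 18 mm in diameter and 70 mm long, standing upright in one of the stand's four slots. Origin: centre of its lower end face; z points up along it. About 140 g.
- pin_pair_b: The other of the matched pair of pin gauges. A bright ground steel cylinder 18 mm in diameter and 70 mm long, standing upright in one of the stand's four slots. Origin: centre of its lower end face; z points up along it. About 140 g.
- pin_thick: The thickest of the four pin gauges. A bright ground steel cylinder 28 mm in diameter and 70 mm long, standing upright in one of the stand's four slots. Origin: centre of its lower end face; z points up along it. About 340 g.
- vee: Dark cast-iron toolmaker's vee lying on the plate, groove up: 60 mm long (x), 42 wide (y), 42 high. A 90 degree groove 31 mm wide, 14 deep runs along x in its top; each long side has a clamp slot 4 mm deep from 11 to 18 mm up and is flat above that. About 450 g. Origin: centre of its underside; x along the groove, z up.
- vee_kit: Vee-angle kit: fixed beech block 188 (x) x 80 (y) x 28 mm high. Felt-floored pockets on its long centre line: rectangular recess 78 (x) x 58 mm, centre x = -45 mm, 8 mm deep (floor 20 mm above the plate), for the vee; round pockets, large (dia. 44) at x = +26 mm and small (dia. 26) at x = +71 mm, 18 mm deep (floors 10 mm above the plate). Origin: centre of underside, on the plate; z up.
- dovetail_kit: Dovetail kit: fixed beech block 112 mm long (x), 58 mm wide (y), 28 mm high, with two equal round pockets 34 mm in diameter at x = -24 mm and x = +24 mm on its centre line, 18 mm deep (floor 10 mm above the underside), dark felt on their floors. Origin: centre of its underside, on the plate; z up.
- stand: Slotted beech stand, fixed: a block 190 mm long (x), 56 mm wide (y), 30 mm high, with four equal square slots 32 x 32 mm, 20 mm deep, felt-floored, in a row along x at x = -66, -22, +22 and +66 mm; one pin gauge stands in each, in any order, 50 mm of it showing above the block. Origin: centre of its underside, on the plate; z up.
- depth_micrometer: Chrome depth micrometer lying on the plate beyond the blocks, about 135 mm long and 76 mm across its base bar, 18 mm high; to be left alone. Origin: under the middle of its base bar; x runs along its barrel.
- die_spring: Black steel die spring, 33 mm in diameter and 60 mm tall, standing on end on the plate; to be left alone. Origin: centre of its lower end.
Not all that is in view belongs to the job. What is shaped like the pin_pair_a but red is not meant.

How it is judged:
By the outcome, as a careful person would: the job done as asked, in the order asked, and still so for the second after the job is handed in, with the robot touching nothing.
It also fails if it takes over 131 s, if anything falls off the work surface, if the arm or the gripper's body presses on something with over 40 N, if the wrist force passes 120 N, or if a joint passes its speed limit or range.

## Working session

There is one attempt and no reset: what is moved stays moved. The work goes in short steps, Python scripts to look and compute and a tool call to move; the robot and the scene stay as the last step left them, time stands still between calls to the robot, and variables do not carry over. Pictures are saved under pics/ and viewed, at most 14 in all, crops included, and the job is handed in when it is done.

Besides the shell and the picture viewer there is one more tool, called after ">>>" as a command line: name --argument value ..., lists and objects as JSON in quotes. arm_command: Moves the arm, as the interface text tells. Its arguments: {"type":"object","properties":{"motion":{"type":"array"},"gripper":{"type":"number"},"squeeze":{"type":"number"}},"required":["motion"]}

```bash
ls; mkdir -p pics; cat > h.py <<'E'
import numpy as np, cv2
from cell import bot
def grab(n,f=None):
    d=bot.grab_frame(n)
    if f: cv2.imwrite('pics/'+f,d['frame'])
    h=d['frame'].shape[0]; F=h/2/np.tan(np.radians(d['vfov'])/2)
    K=np.array([[F,0,d['cx']],[0,F,d['cy']],[0,0,1.]])
    return d['frame'],K,np.array(d['rvec'],float).ravel(),np.array(d['tvec'],float).ravel()
def ray(cam,u,v,z):
    _,K,r,t=cam; R=cv2.Rodrigues(r)[0]; c=-R.T@t
    d=R.T@np.linalg.inv(K)@[u,v,1]
    return c+d*(z-c[2])/d[2]
def proj(cam,P):
    _,K,r,t=cam
    return cv2.projectPoints(np.array(P,float).reshape(-1,1,3),r,t,K,None)[0].reshape(-1,2)
E
python3 - <<'E'
from h import *
import pickle
for n in('top','side'):
    c=grab(n,n+'0.png'); pickle.dump(c,open(n+'.pkl','wb'))
    R=cv2.Rodrigues(c[2])[0]; print(n,c[1][0,0],c[1][:2,2],-R.T@c[3],R[2])
s=bot.state();print(s)
E
```

```text
pics
top 403.46853258486783 [321.61734286 197.10257021] [ 0.45182731 -0.00288359  0.98059578] [ 0.12875808  0.01250698 -0.99159716]
side 423.6282536980388 [311.48243615 203.66007305] [0.44074382 0.95673615 0.67788716] [ 0.13840375 -0.8323449  -0.53669951]
{'t': 0.1, 'q': array([-1.35251704e+00,  4.94126959e-01,  1.34602347e+00, -2.53137180e-05,
        1.30248853e+00, -9.54964027e-02]), 'joint_velocities': array([ 1.64626218e-03, -1.94590873e-03, -2.69556880e-03,  1.45817241e-03,
       -1.25235657e-05, -1.75919717e-04]), 'tau': array([-1.81223827e-04, -8.83592963e+01, -3.84563828e+01, -3.02207309e-04,
        5.22458999e-03,  8.99596387e-06]), 'ee_pos': array([ 0.19284477, -0.59421189,  0.24777167]), 'tool_rot': array([ 9.87717664e-01,  1.56248335e-01, -4.42763125e-05, -5.21420474e-04]), 'force': array([-0.44108492,  0.53001972, -0.44799646]), 'wrist_torque': array([ 0.00574181,  0.01944116, -0.04491445]), 'grasp_force': 0.0, 'finger_gap': 0.08533808563122075}
```

View pics/top0.png

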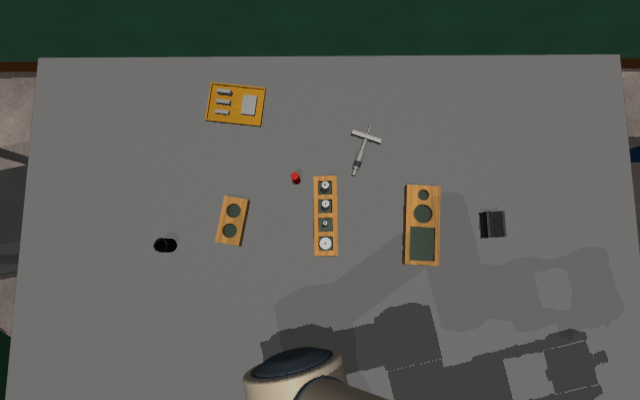

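View pics/side0.png

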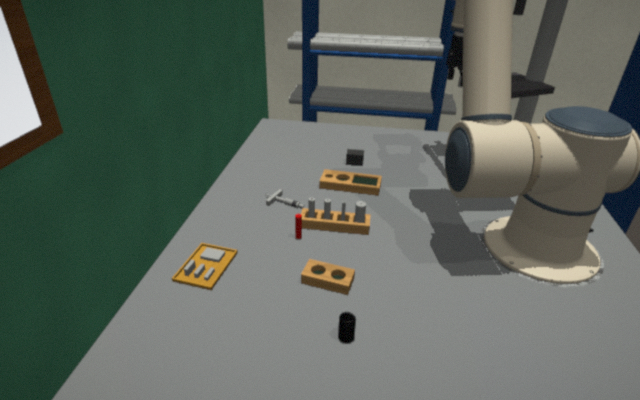

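The top view has image up = +x and left = +y. The stand is at (325,216), the vee kit at (422,225), the vee at (492,224) and the dovetail kit at (233,221). The red decoy pin is at (296,178), the depth micrometer at (365,150) and the spring at (165,245). There is also a tray of other pieces at (236,105). The pins in the stand need enlarging.

```bash
python3 - <<'E'
import pickle,cv2,numpy as np
f=pickle.load(open('top.pkl','rb'))[0]
def crop(x0,y0,x1,y1,s):
    im=cv2.resize(f[y0:y1,x0:x1],None,fx=s,fy=s,interpolation=cv2.INTER_CUBIC)
    for x in range(-(-x0//10)*10,x1,10):
        cv2.putText(im,str(x),((x-x0)*s,9),0,.35,(255,255,0),1); cv2.line(im,((x-x0)*s,10),((x-x0)*s,16),(255,255,0),1)
    for y in range(-(-y0//10)*10,y1,10):
        cv2.putText(im,str(y),(0,(y-y0)*s+4),0,.35,(255,255,0),1); cv2.line(im,(24,(y-y0)*s),(30,(y-y0)*s),(255,255,0),1)
    return im
a=crop(208,170,264,262,6);b=crop(285,170,347,262,6)
cv2.imwrite('pics/c1.png',np.hstack([a,b]))
cv2.imwrite('pics/c2.png',crop(392,176,514,274,6))
E
```

```text
(no output)
```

View pics/c1.png

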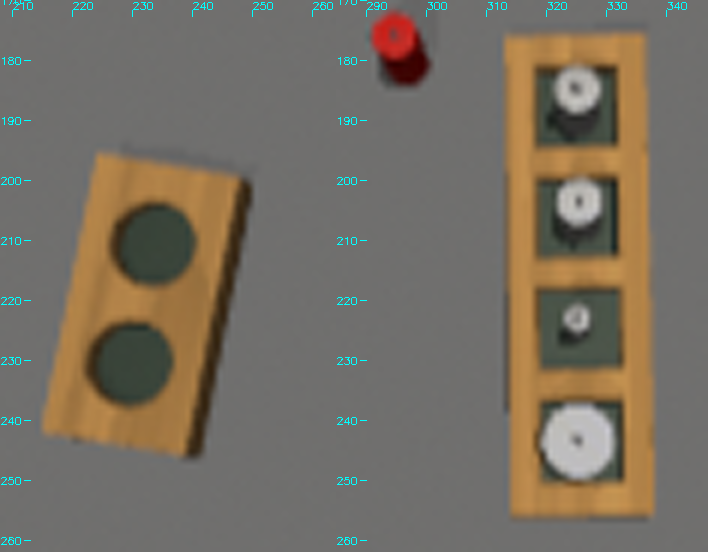

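View pics/c2.png

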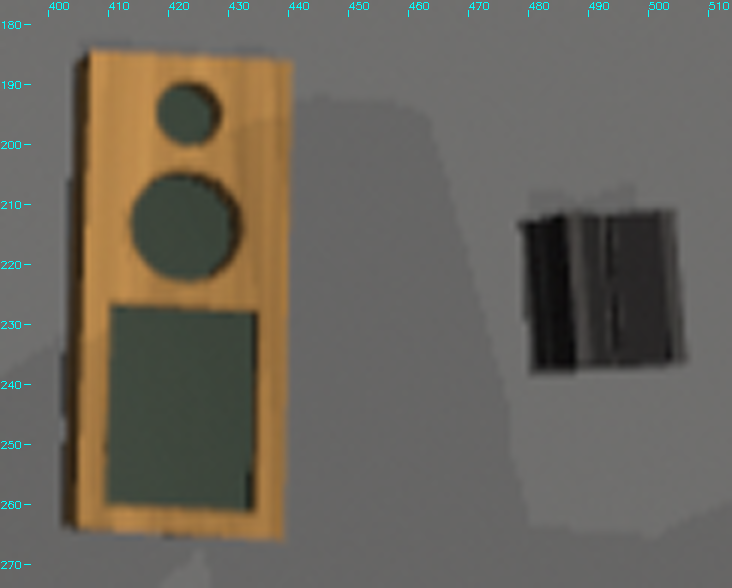

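Pins in the stand, from the crop: thick at (325,243), slim at (325,223), and the two equal mid-thickness bright pins at (325,204) and (325,185). The red pin at (295,178) stands outside the stand and is excluded. The vee's top face spans about (487..506, 211..237). Next I fit the poses.

```bash
cat > fit.py <<'E'
from h import *
import pickle
from scipy.optimize import least_squares
top=pickle.load(open('top.pkl','rb'))
def fit(L,px,g):
    L=np.array(L,float)/1000; px=np.array(px)
    def W(p): c,s=np.cos(p[2]),np.sin(p[2]); return np.c_[p[0]+c*L[:,0]-s*L[:,1],p[1]+s*L[:,0]+c*L[:,1],L[:,2]]
    r=least_squares(lambda p:(proj(top,W(p))-px).ravel(),g,x_scale=[.1,.1,.1],loss='soft_l1')
    return r.x,np.abs(r.fun).reshape(-1,2).round(2).tolist()
A=lambda l:[(208+x/6,170+y/6) for x,y in l]
B=lambda l:[(285+(x-336)/6,170+y/6) for x,y in l]
C=lambda l:[(392+x/6,176+y/6) for x,y in l]
def box(l,w,z): return [(l/2,w/2,z),(l/2,-w/2,z),(-l/2,-w/2,z),(-l/2,w/2,z)]
if __name__=='__main__':
    R={}
    R['dove']=fit(box(112,58,28)+[(24,0,28),(-24,0,28)],A([(97,153),(243,178),(188,455),(42,432),(153,243),(129,363)]),[.45,.2,0])
    R['stand']=fit(box(190,56,30),B([(505,36),(646,33),(654,516),(511,517)]),[.45,0,0])
    R['vkit']=fit(box(188,80,28)+[(26,0,28),(71,0,28)]+[(x-45,y,28) for x,y,_ in box(78,58,0)],
      C([(91,49),(293,60),(284,541),(77,528),(186,227),(189,113),(110,303),(258,312),(252,512),(104,503)]),[.45,-.2,0])
    R['vee']=fit(box(60,42,42)+[(30,21,0),(-30,21,0)],C([(568,214),(674,210),(687,362),(578,370),(519,220),(531,375)]),[.45,-.4,0])
    for k,(p,e) in R.items(): print(k,p.round(4),np.degrees(p[2]).round(1),e)
    for n,(u,v) in dict(thick=(578,440),slim=(576,317),pb=(578,203),pa=(577,88)).items():
        (q,)=B([(u,v)]); print(n,ray(top,*q,.080).round(4))
    p=R['stand'][0]
    for x in(-.066,-.022,.022,.066): print('slot',(p[:2]+x*np.array([np.cos(p[2]),np.sin(p[2])])).round(4))
    for n,k,xs in(('dove','dove',(.024,-.024)),('vkit','vkit',(-.045,.026,.071))):
        p=R[k][0]
        for x in xs: print(n,x,(p[:2]+x*np.array([np.cos(p[2]),np.sin(p[2])])).round(4))
E
python3 fit.py
```

```text
dove [ 0.5199  0.2223 -0.1666] -9.5 [[0.18, 0.05], [0.37, 0.26], [0.19, 0.22], [0.02, 0.06], [0.14, 0.09], [0.21, 0.05]]
stand [ 0.5317 -0.      0.0133] 0.8 [[0.05, 0.03], [0.04, 0.11], [0.09, 0.11], [0.09, 0.03]]
vkit [ 0.5098 -0.229  -0.0583] -3.3 [[0.14, 0.12], [0.11, 0.15], [0.28, 0.1], [0.33, 0.02], [0.11, 0.21], [0.11, 0.06], [0.06, 0.04], [0.14, 0.11], [0.39, 0.1], [0.05, 0.12]]
vee [ 0.51   -0.3948  0.0308] 1.8 [[0.71, 0.15], [0.24, 0.06], [0.08, 0.54], [0.21, 0.22], [0.68, 0.47], [0.71, 0.54]]
thick [4.654e-01 2.000e-04 8.000e-02]
slim [0.5108 0.0009 0.08  ]
pb [5.535e-01 1.000e-04 8.000e-02]
pa [5.971e-01 5.000e-04 8.000e-02]
slot [ 0.4657 -0.0009]
slot [ 5.097e-01 -3.000e-04]
slot [5.537e-01 3.000e-04]
slot [0.5977 0.0008]
dove 0.024 [0.5435 0.2183]
dove -0.024 [0.4962 0.2263]
vkit -0.045 [ 0.4649 -0.2264]
vkit 0.026 [ 0.5358 -0.2305]
vkit 0.071 [ 0.5807 -0.2331]
```

>>> arm_command --motion '[32,20,-10,0,0,-0.0284,32,20,-10,0,0,-0.0284,32,20,-10,0,0,-0.0284,32,20,-10,0,0,-0.0284,32,20,-10,0,0,-0.0284,32,20,-10,0,0,-0.0284,32,20,-10,0,0,-0.0284,32,20,-10,0,0,-0.0284,32,20,-10,0,0,-0.0284,29,19,-10,0,0,-0.0284]' --gripper 85 --squeeze 60

```text
t: 1.35
ee_pos: [0.5109, -0.3946, 0.1476]
tool_rot: [1.0, 0.015, -0.0, -0.0]
force: [-0.7, -0.2, 1.2]
finger_gap: 0.0852
grasp_force: 0.0
```

>>> arm_command --motion '[0,0,0,0,0,0,0,0,0,0,0,0]'

```text
t: 1.6
ee_pos: [0.5095, -0.3956, 0.1482]
tool_rot: [1.0, 0.015, -0.0, -0.0]
force: [-0.8, 0.5, -0.4]
finger_gap: 0.085
grasp_force: 0.0
```

>>> arm_command --motion '[0,0,-20,0,0,0,0,0,-20,0,0,0,0,0,-20,0,0,0,0,0,-18,0,0,0,0,0,0,0,0,0]'

```text
t: 2.22
ee_pos: [0.509, -0.3955, 0.0692]
tool_rot: [1.0, 0.015, -0.001, -0.001]
force: [-0.5, -0.6, -0.3]
finger_gap: 0.0853
grasp_force: 0.0
```

```bash
python3 - <<'E'
from h import *
c=grab('side'); f=c[0]
u,v=proj(c,[.51,-.395,.02])[0].astype(int); print(u,v)
cv2.imwrite('pics/s1.png',cv2.resize(f[v-60:v+40,u-65:u+65],None,fx=6,fy=6,interpolation=cv2.INTER_CUBIC))
E
```

```text
355 156
```

View pics/s1.png

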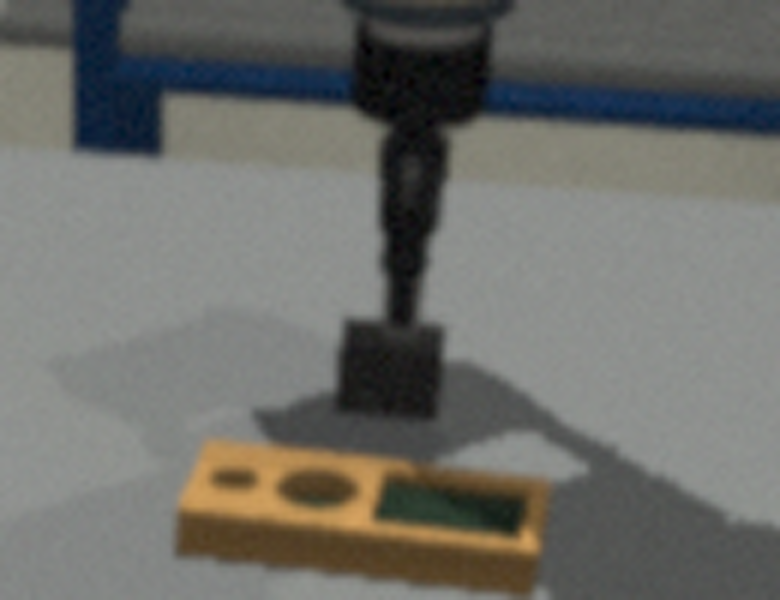

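The side crop shows the fingers straddling the vee, within about 3 mm of its middle. I'll shift 2 mm in x, go down and grip.

>>> arm_command --motion '[2,0,-13,0,0,0,0,0,-13,0,0,0,0,0,-12,0,0,0,0,0,0,0,0,0]'

```text
t: 2.78
ee_pos: [0.5114, -0.395, 0.031]
tool_rot: [1.0, 0.015, -0.001, -0.001]
force: [0.4, 0.1, 0.6]
finger_gap: 0.0851
grasp_force: 0.0
```

>>> arm_command --motion '[0,0,0,0,0,0,0,0,0,0,0,0,0,0,0,0,0,0,0,0,0,0,0,0,0,0,0,0,0,0,0,0,0,0,0,0,0,0,0,0,0,0,0,0,0,0,0,0]' --gripper 30

```text
t: 3.78
ee_pos: [0.5121, -0.3956, 0.0329]
tool_rot: [1.0, 0.015, 0.0, 0.0]
force: [-0.2, 0.9, 4.8]
finger_gap: 0.041
grasp_force: 62.0
```

>>> arm_command --motion '[0,0,10,0,0,0,0,0,20,0,0,0,0,0,30,0,0,0,0,0,20,0,0,0,-8,28,0,0,0,-0.015,-8,28,0,0,0,-0.015,-8,28,0,0,0,-0.015,-8,28,0,0,0,-0.015,-8,28,0,0,0,-0.015,-7,29,0,0,0,-0.014]'

```text
t: 5.03
ee_pos: [0.4649, -0.2258, 0.1136]
tool_rot: [1.0, -0.03, 0.001, 0.0]
force: [-0.5, -0.3, -3.4]
finger_gap: 0.041
grasp_force: 61.5
```

>>> arm_command --motion '[0,0,0,0,0,0,0,0,0,0,0,0]'

```text
t: 5.28
ee_pos: [0.4656, -0.2271, 0.1132]
tool_rot: [1.0, -0.029, 0.001, 0.001]
force: [0.2, -1.2, -3.8]
finger_gap: 0.0411
grasp_force: 61.6
```

```bash
python3 - <<'E'
from h import *
c=grab('side'); f=c[0]
u,v=proj(c,[.5,-.229,.05])[0].astype(int); print(u,v)
cv2.imwrite('pics/s2.png',cv2.resize(f[v-60:v+40,u-65:u+65],None,fx=6,fy=6,interpolation=cv2.INTER_CUBIC))
E
```

```text
355 171
```

View pics/s2.png

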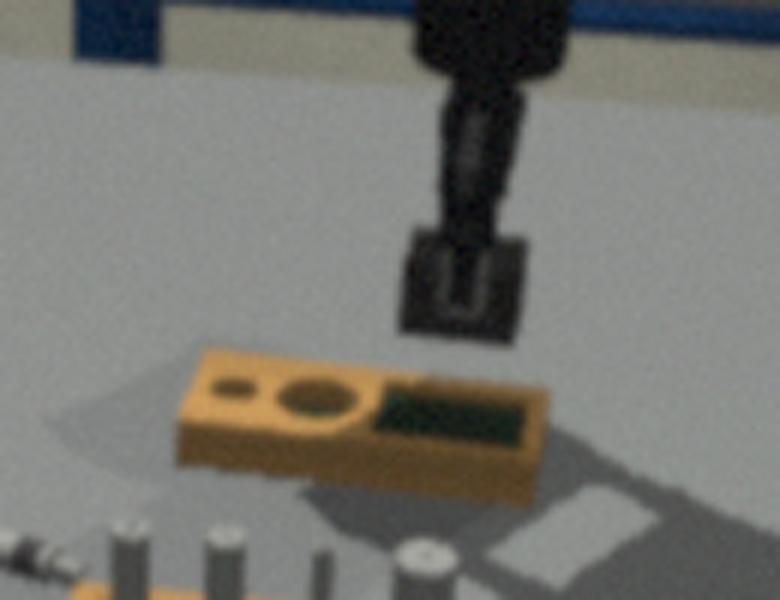

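The vee is held level and its centre is within 1 mm of the TCP. I lower it into the recess.

>>> arm_command --motion '[0,0,-20,0,0,0,0,0,-18,0,0,0,0,0,-12,0,0,0,0,0,-5,0,0,0,0,0,-2,0,0,0,0,0,0,0,0,0]'

```text
t: 6.08
ee_pos: [0.4651, -0.2266, 0.0556]
tool_rot: [1.0, -0.03, 0.0, 0.0]
force: [-0.4, -0.2, -3.9]
finger_gap: 0.0408
grasp_force: 61.7
```

>>> arm_command --motion '[0,0,-1,0,0,0,0,0,-1,0,0,0,0,0,0,0,0,0]'

```text
t: 6.45
ee_pos: [0.4649, -0.2265, 0.0533]
tool_rot: [1.0, -0.03, 0.0, -0.0]
force: [-0.9, 1.0, -4.1]
finger_gap: 0.0413
grasp_force: 61.7
```

>>> arm_command --motion '[0,0,-1,0,0,0,0,0,0,0,0,0]'

```text
t: 6.7
ee_pos: [0.465, -0.2265, 0.0529]
tool_rot: [1.0, -0.03, 0.0, 0.0]
force: [-3.3, 1.4, 12.8]
finger_gap: 0.0408
grasp_force: 63.5
```

>>> arm_command --motion '[0,0,0.5,0,0,0,0,0,0,0,0,0,0,0,0,0,0,0,0,0,0,0,0,0,0,0,10,0,0,0,0,0,30,0,0,0,0,0,30,0,0,0,0,0,30,0,0,0]' --gripper 85

```text
t: 7.7
ee_pos: [0.4649, -0.2265, 0.1544]
tool_rot: [1.0, -0.03, 0.0, 0.0]
force: [-0.0, -0.7, -0.2]
finger_gap: 0.0851
grasp_force: 0.0
```

>>> arm_command --motion '[0,32,0,0,0,0,0,32,0,0,0,0,0,33,0,0,0,0,0,33,0,0,0,0,0,33,0,0,0,0,0,32,0,0,0,0,0,32,0,0,0,0,0,0,0,0,0,0]' --gripper 70

```text
t: 8.7
ee_pos: [0.4647, 0.0021, 0.1534]
tool_rot: [1.0, -0.028, 0.0, -0.0]
force: [-1.0, 0.1, 0.0]
finger_gap: 0.0697
grasp_force: 0.0
```

```bash
python3 - <<'E'
from h import *
c=grab('side'); f=c[0]
g=grab('top','t3.png')
u,v=proj(c,[.5,-.1,.05])[0].astype(int); print(u,v)
cv2.imwrite('pics/s3.png',cv2.resize(f[v-60:v+70,u-65:u+65],None,fx=4.6,fy=4.6,interpolation=cv2.INTER_CUBIC))
t=g
print('red',ray(t,285+(395-336)/6,170+37/6,.07))
E
```

```text
351 192
red [0.61858413 0.07003544 0.07      ]
```

View pics/s3.png

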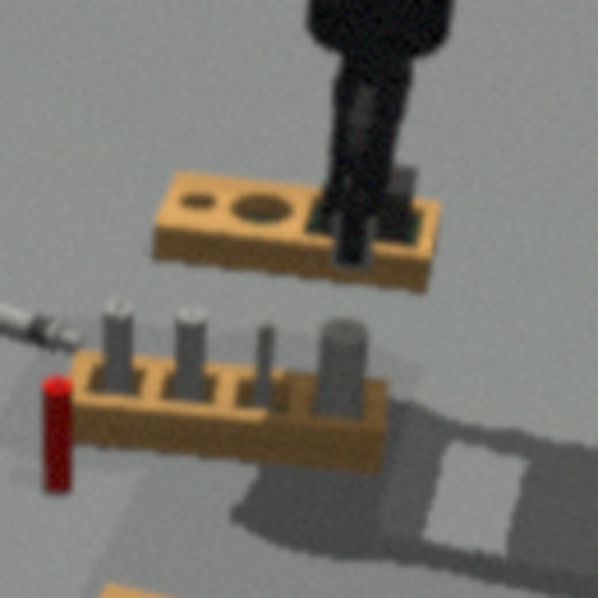

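The vee sits in the recess and the gripper is above the thick pin. I go down and grip it.

>>> arm_command --motion '[0.5,-2,-25,0,0,0,0,0,-25,0,0,0,0,0,-25,0,0,0,0,0,-15,0,0,0,0,0,-6,0,0,0,0,0,0,0,0,0]'

```text
t: 9.55
ee_pos: [0.4655, -0.002, 0.0569]
tool_rot: [1.0, -0.03, -0.0, 0.0]
force: [-0.0, 0.2, -0.1]
finger_gap: 0.0701
grasp_force: 0.0
```

>>> arm_command --motion '[0,0,0,0,0,0,0,0,0,0,0,0,0,0,0,0,0,0,0,0,0,0,0,0,0,0,0,0,0,0,0,0,0,0,0,0,0,0,0,0,0,0]' --gripper 15

```text
t: 10.42
ee_pos: [0.4657, -0.0014, 0.0574]
tool_rot: [1.0, -0.03, 0.001, 0.0]
force: [-0.8, 1.1, 11.7]
finger_gap: 0.0269
grasp_force: 58.2
```

>>> arm_command --motion '[0,0,10,0,0,0,0,0,25,0,0,0,0,0,30,0,0,0,0,0,25,0,0,0,10,-32,0,0,0,0,10,-33,0,0,0,0,10,-33,0,0,0,0,10,-33,0,0,0,0,10,-33,0,0,0,0,10,-33,0,0,0,0]'

```text
t: 11.68
ee_pos: [0.5254, -0.1995, 0.1473]
tool_rot: [1.0, -0.03, -0.0, -0.0]
force: [0.5, -0.2, -3.4]
finger_gap: 0.0267
grasp_force: 59.6
```

>>> arm_command --motion '[10,-32,0,0,0,0,0,0,0,0,0,0,0,0,0,0,0,0]'

```text
t: 12.05
ee_pos: [0.5349, -0.23, 0.1469]
tool_rot: [1.0, -0.03, -0.0, -0.0]
force: [-0.8, 0.7, -3.1]
finger_gap: 0.0273
grasp_force: 59.8
```

```bash
python3 - <<'E'
from h import *
s=bot.state(); print(s['ee_pos'],s['finger_gap'])
c=grab('side'); f=c[0]
u,v=proj(c,[.5,-.229,.07])[0].astype(int); print(u,v)
cv2.imwrite('pics/s4.png',cv2.resize(f[v-60:v+40,u-65:u+65],None,fx=6,fy=6,interpolation=cv2.INTER_CUBIC))
E
```

```text
[ 0.53488399 -0.22997168  0.14689643] 0.027269219426501394
355 165
```

View pics/s4.png

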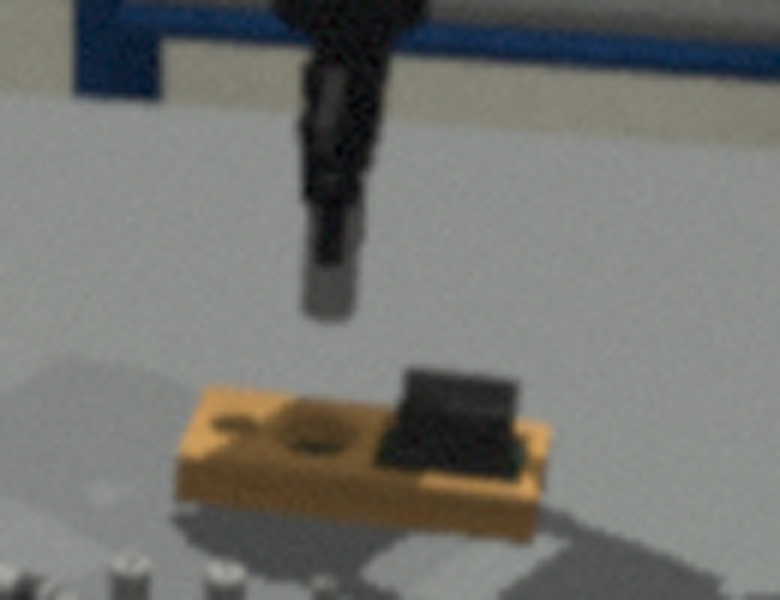

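The pin is held upright over the large pocket. I lower it.

>>> arm_command --motion '[1,0,-25,0,0,0,0,0,-25,0,0,0,0,0,-20,0,0,0,0,0,-12,0,0,0,0,0,-4,0,0,0,0,0,-1,0,0,0,0,0,0,0,0,0]'

```text
t: 12.98
ee_pos: [0.5367, -0.2306, 0.0603]
tool_rot: [1.0, -0.03, 0.0, 0.0]
force: [0.3, 0.7, -2.9]
finger_gap: 0.0267
grasp_force: 59.8
```

>>> arm_command --motion '[0,0,-1,0,0,0,0,0,-1,0,0,0,0,0,0,0,0,0]'

```text
t: 13.35
ee_pos: [0.5364, -0.2305, 0.0578]
tool_rot: [1.0, -0.03, -0.0, -0.0]
force: [0.3, 0.3, -2.6]
finger_gap: 0.0269
grasp_force: 59.8
```

>>> arm_command --motion '[0,0,-1,0,0,0,0,0,0,0,0,0]'

```text
t: 13.6
ee_pos: [0.5365, -0.2305, 0.0574]
tool_rot: [1.0, -0.03, 0.0, 0.0]
force: [-3.4, 1.9, 9.6]
finger_gap: 0.0269
grasp_force: 61.3
```

>>> arm_command --motion '[0,0,0.5,0,0,0,0,0,0,0,0,0,0,0,0,0,0,0,0,0,0,0,0,0,0,0,10,0,0,0,0,0,30,0,0,0,0,0,30,0,0,0,0,0,27,0,0,0]' --gripper 60

```text
t: 14.6
ee_pos: [0.5365, -0.2305, 0.156]
tool_rot: [1.0, -0.03, 0.0, 0.0]
force: [0.2, 0.3, -0.9]
finger_gap: 0.0604
grasp_force: 0.0
```

>>> arm_command --motion '[-4,33,0,0,0,0,-4,33,0,0,0,0,-4,33,0,0,0,0,-4,33,0,0,0,0,-4,33,0,0,0,0,-3,33,0,0,0,0,-3,33,0,0,0,0,0,0,0,0,0,0]' --gripper 45

```text
t: 15.6
ee_pos: [0.5101, 0.0023, 0.1549]
tool_rot: [1.0, -0.028, 0.0, -0.0]
force: [0.5, -0.4, -0.1]
finger_gap: 0.045
grasp_force: 0.0
```

>>> arm_command --motion '[0,0,-25,0,0,0,0,0,-25,0,0,0,0,0,-10,0,0,0,0,0,0,0,0,0]'

```text
t: 16.1
ee_pos: [0.5104, 0.0001, 0.0943]
tool_rot: [1.0, -0.03, -0.0, -0.0]
force: [-0.2, 0.1, 0.2]
finger_gap: 0.0453
grasp_force: 0.0
```

```bash
python3 - <<'E'
from h import *
s=bot.state(); print(s['ee_pos'],s['finger_gap'])
c=grab('side'); f=c[0]
u,v=proj(c,[.5,-.1,.05])[0].astype(int); print(u,v)
cv2.imwrite('pics/s5.png',cv2.resize(f[v-50:v+50,u-65:u+65],None,fx=6,fy=6,interpolation=cv2.INTER_CUBIC))
E
```

```text
[5.10391154e-01 1.41385547e-04 9.42542683e-02] 0.045266341469227325
351 192
```

View pics/s5.png

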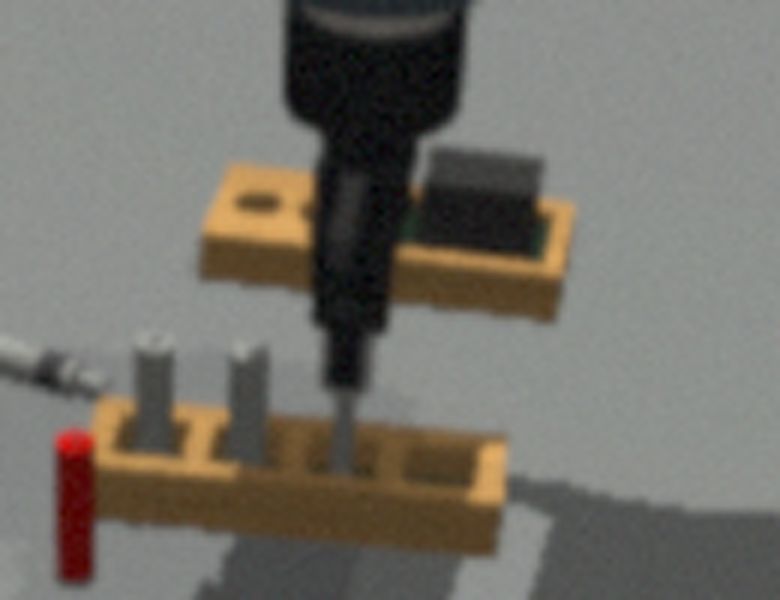

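The fingers are lined up on the slim pin. I go down and grip with less force.

>>> arm_command --motion '[0,0,-20,0,0,0,0,0,-13,0,0,0,0,0,-4,0,0,0,0,0,0,0,0,0]'

```text
t: 16.65
ee_pos: [0.5105, 0.0005, 0.0575]
tool_rot: [1.0, -0.03, -0.0, 0.0]
force: [-0.3, -0.9, -0.4]
finger_gap: 0.0449
grasp_force: 0.0
```

>>> arm_command --motion '[0,0,0,0,0,0,0,0,0,0,0,0,0,0,0,0,0,0,0,0,0,0,0,0,0,0,0,0,0,0,0,0,0,0,0,0]' --gripper 3 --squeeze 35

```text
t: 17.4
ee_pos: [0.5106, 0.0005, 0.0575]
tool_rot: [1.0, -0.03, 0.0, 0.0]
force: [-0.3, -0.2, 6.2]
finger_gap: 0.0087
grasp_force: 34.5
```

>>> arm_command --motion '[0,0,10,0,0,0,0,0,25,0,0,0,0,0,35,0,0,0,0,0,30,0,0,0,10,-33,0,0,0,0,10,-33,0,0,0,0,10,-33,0,0,0,0,10,-33,0,0,0,0,10,-33,0,0,0,0,10,-34,0,0,0,0]'

```text
t: 18.65
ee_pos: [0.5705, -0.1995, 0.1578]
tool_rot: [1.0, -0.03, -0.0, -0.0]
force: [-0.4, 0.2, -0.2]
finger_gap: 0.0086
grasp_force: 34.4
```

>>> arm_command --motion '[10,-34,0,0,0,0,0,0,0,0,0,0,0,0,-20,0,0,0,0,0,-15,0,0,0,0,0,0,0,0,0]'

```text
t: 19.27
ee_pos: [0.5796, -0.2316, 0.1213]
tool_rot: [1.0, -0.029, -0.001, -0.001]
force: [0.5, 0.4, 0.1]
finger_gap: 0.0088
grasp_force: 34.4
```

```bash
python3 - <<'E'
from h import *
s=bot.state(); print(s['ee_pos'],s['finger_gap'])
c=grab('side'); f=c[0]
u,v=proj(c,[.52,-.229,.06])[0].astype(int); print(u,v)
cv2.imwrite('pics/s6.png',cv2.resize(f[v-60:v+40,u-65:u+65],None,fx=6,fy=6,interpolation=cv2.INTER_CUBIC))
E
```

```text
[ 0.579646   -0.23156271  0.12134086] 0.008837746017264598
348 167
```

View pics/s6.png

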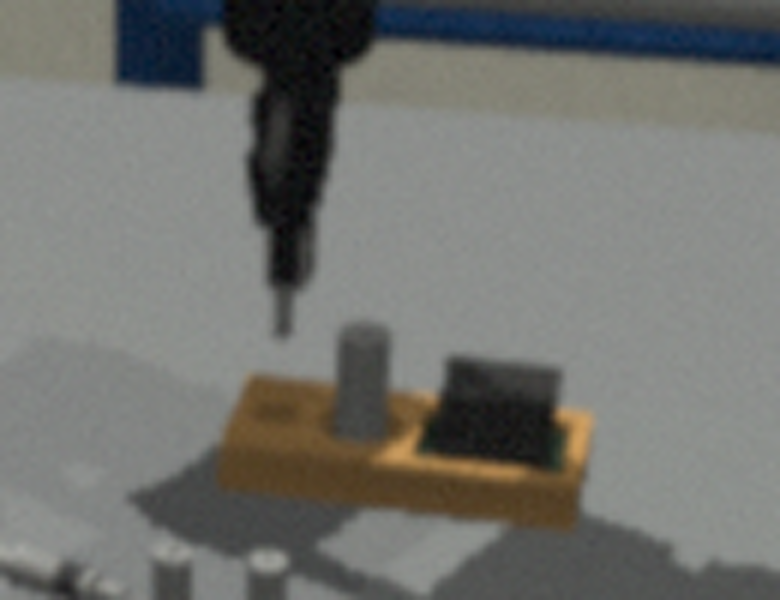

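The thick pin stands in its pocket and the slim pin is above the small one. I lower it.

>>> arm_command --motion '[1,-1,-20,0,0,0,0,0,-20,0,0,0,0,0,-13,0,0,0,0,0,-6,0,0,0,0,0,-2,0,0,0,0,0,0,0,0,0]'

```text
t: 20.08
ee_pos: [0.5817, -0.2336, 0.0617]
tool_rot: [1.0, -0.03, 0.0, 0.0]
force: [-0.7, 0.8, -0.4]
finger_gap: 0.0087
grasp_force: 34.4
```

>>> arm_command --motion '[0,0,-1,0,0,0,0,0,-1,0,0,0,0,0,0,0,0,0]'

```text
t: 20.45
ee_pos: [0.5814, -0.2335, 0.0593]
tool_rot: [1.0, -0.03, 0.0, -0.0]
force: [1.4, 0.1, -0.3]
finger_gap: 0.0085
grasp_force: 34.4
```

>>> arm_command --motion '[0,0,-1,0,0,0,0,0,0,0,0,0]'

```text
t: 20.7
ee_pos: [0.5814, -0.2334, 0.0582]
tool_rot: [1.0, -0.03, -0.0, -0.0]
force: [-0.7, -0.4, -0.4]
finger_gap: 0.009
grasp_force: 34.4
```

>>> arm_command --motion '[0,0,-0.7,0,0,0,0,0,0,0,0,0]'

```text
t: 20.95
ee_pos: [0.5815, -0.2335, 0.0576]
tool_rot: [1.0, -0.03, 0.0, 0.0]
force: [0.1, -0.3, 0.5]
finger_gap: 0.0093
grasp_force: 34.5
```

>>> arm_command --motion '[0,0,-0.6,0,0,0,0,0,0,0,0,0]'

```text
t: 21.2
ee_pos: [0.5816, -0.2335, 0.0575]
tool_rot: [1.0, -0.03, 0.0, 0.0]
force: [-1.5, 1.3, 8.7]
finger_gap: 0.0092
grasp_force: 35.3
```

>>> arm_command --motion '[0,0,0.5,0,0,0,0,0,0,0,0,0,0,0,0,0,0,0,0,0,0,0,0,0,0,0,10,0,0,0,0,0,30,0,0,0,0,0,30,0,0,0,0,0,27,0,0,0]' --gripper 45

```text
t: 22.2
ee_pos: [0.5815, -0.2335, 0.1563]
tool_rot: [1.0, -0.03, 0.0, 0.0]
force: [-0.5, -0.4, -0.0]
finger_gap: 0.045
grasp_force: 0.0
```

>>> arm_command --motion '[-4,33,0,0,0,0,-4,33,0,0,0,0,-4,33,0,0,0,0,-4,33,0,0,0,0,-4,34,0,0,0,0,-4,34,0,0,0,0,-4,34,0,0,0,0,0,0,0,0,0,0,0,0,0,0,0,0]'

```text
t: 23.32
ee_pos: [0.5537, 0.0002, 0.155]
tool_rot: [1.0, -0.029, 0.0, 0.0]
force: [-0.4, 0.1, -0.0]
finger_gap: 0.0454
grasp_force: 0.0
```

>>> arm_command --motion '[0,0,-25,0,0,0,0,0,-25,0,0,0,0,0,-10,0,0,0,0,0,0,0,0,0]'

```text
t: 23.82
ee_pos: [0.5534, -0.0, 0.0943]
tool_rot: [1.0, -0.03, -0.0, -0.0]
force: [0.8, -0.2, 0.1]
finger_gap: 0.045
grasp_force: 0.0
```

```bash
python3 - <<'E'
from h import *
s=bot.state(); print(s['ee_pos'],s['finger_gap'])
c=grab('side'); f=c[0]
u,v=proj(c,[.52,-.1,.05])[0].astype(int); print(u,v)
cv2.imwrite('pics/s7.png',cv2.resize(f[v-50:v+50,u-65:u+65],None,fx=6,fy=6,interpolation=cv2.INTER_CUBIC))
E
```

```text
[ 5.53353199e-01 -7.89733152e-06  9.42965369e-02] 0.045025381839180825
344 191
```

View pics/s7.png

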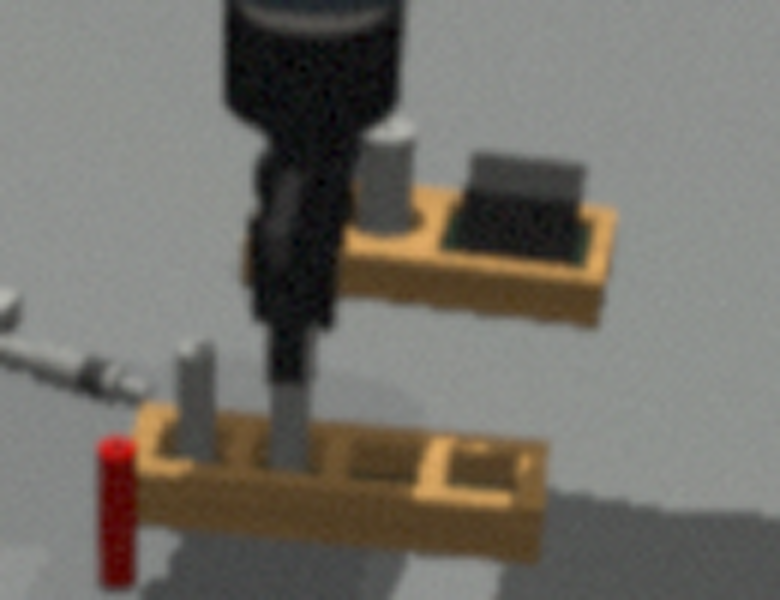

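>>> arm_command --motion '[0,0,-20,0,0,0,0,0,-13,0,0,0,0,0,-4,0,0,0,0,0,0,0,0,0]'

```text
t: 24.38
ee_pos: [0.5535, 0.0005, 0.0577]
tool_rot: [1.0, -0.03, 0.0, -0.0]
force: [-0.1, 1.0, 0.0]
finger_gap: 0.045
grasp_force: 0.0
```

>>> arm_command --motion '[0,0,0,0,0,0,0,0,0,0,0,0,0,0,0,0,0,0,0,0,0,0,0,0,0,0,0,0,0,0,0,0,0,0,0,0]' --gripper 8 --squeeze 45

```text
t: 25.12
ee_pos: [0.5537, 0.0005, 0.058]
tool_rot: [1.0, -0.03, 0.0, 0.0]
force: [0.2, -0.6, 7.5]
finger_gap: 0.0169
grasp_force: 43.8
```

>>> arm_command --motion '[0,0,10,0,0,0,0,0,25,0,0,0,0,0,35,0,0,0,0,0,20,0,0,0,-8,32,0,0,0,0,-8,32,0,0,0,0,-8,32,0,0,0,0,-8,32,0,0,0,0,-8,32,0,0,0,0,-8,33,0,0,0,0]'

```text
t: 26.38
ee_pos: [0.505, 0.1945, 0.1481]
tool_rot: [1.0, -0.03, 0.0, -0.0]
force: [0.6, 0.3, -1.9]
finger_gap: 0.0171
grasp_force: 44.0
```

>>> arm_command --motion '[-9,33,0,0,0,0,0,0,0,0,0,0,0,0,0,0,0,0]'

```text
t: 26.75
ee_pos: [0.4964, 0.2263, 0.1478]
tool_rot: [1.0, -0.029, 0.0, 0.0]
force: [-0.0, -0.2, -1.5]
finger_gap: 0.0167
grasp_force: 44.1
```

```bash
python3 - <<'E'
from h import *
s=bot.state(); print(s['ee_pos'],s['finger_gap'])
c=grab('side'); f=c[0]
u,v=proj(c,[.52,.2,.06])[0].astype(int); print(u,v)
cv2.imwrite('pics/s8.png',cv2.resize(f[v-85:v+55,u-90:u+90],None,fx=4.2,fy=4.2,interpolation=cv2.INTER_CUBIC))
E
```

```text
[0.49644879 0.22628295 0.14783672] 0.016744235601648883
330 253
```

View pics/s8.png

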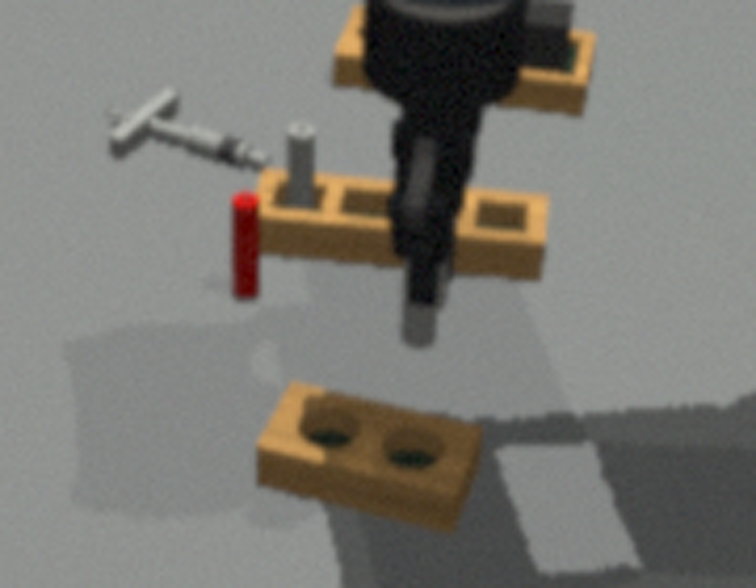

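The first pair pin is held upright above the near dovetail pocket. I lower it.

>>> arm_command --motion '[0,0,-25,0,0,0,0,0,-25,0,0,0,0,0,-20,0,0,0,0,0,-12,0,0,0,0,0,-5,0,0,0,0,0,-1,0,0,0,0,0,0,0,0,0]'

```text
t: 27.68
ee_pos: [0.4967, 0.2266, 0.06]
tool_rot: [1.0, -0.03, 0.0, -0.0]
force: [-0.4, 0.9, -2.6]
finger_gap: 0.0168
grasp_force: 44.1
```

>>> arm_command --motion '[0,0,-1,0,0,0,0,0,0,0,0,0]'

```text
t: 27.92
ee_pos: [0.4965, 0.2266, 0.0587]
tool_rot: [1.0, -0.03, 0.0, -0.0]
force: [0.0, -0.2, -1.3]
finger_gap: 0.0168
grasp_force: 44.1
```

>>> arm_command --motion '[0,0,-0.7,0,0,0,0,0,0,0,0,0]'

```text
t: 28.18
ee_pos: [0.4965, 0.2266, 0.058]
tool_rot: [1.0, -0.03, 0.0, -0.0]
force: [-1.4, 0.3, 3.5]
finger_gap: 0.017
grasp_force: 44.9
```

>>> arm_command --motion '[0,0,0,0,0,0,0,0,0,0,0,0,0,0,0,0,0,0,0,0,0,0,0,0,0,0,10,0,0,0,0,0,30,0,0,0,0,0,30,0,0,0,0,0,27,0,0,0]' --gripper 45

```text
t: 29.18
ee_pos: [0.4965, 0.2265, 0.1565]
tool_rot: [1.0, -0.03, 0.0, -0.0]
force: [1.6, -0.0, -0.6]
finger_gap: 0.045
grasp_force: 0.0
```

>>> arm_command --motion '[14,-32,0,0,0,0,14,-32,0,0,0,0,14,-32,0,0,0,0,14,-32,0,0,0,0,14,-32,0,0,0,0,15,-33,0,0,0,0,15.5,-33,0,0,0,0,0,0,0,0,0,0,0,0,0,0,0,0]'

```text
t: 30.3
ee_pos: [0.5965, 0.0009, 0.1551]
tool_rot: [1.0, -0.03, -0.0, -0.0]
force: [-0.1, -0.7, 0.1]
finger_gap: 0.0451
grasp_force: 0.0
```

>>> arm_command --motion '[0,0,-25,0,0,0,0,0,-25,0,0,0,0,0,-10,0,0,0,0,0,0,0,0,0]'

```text
t: 30.8
ee_pos: [0.5965, 0.0011, 0.0947]
tool_rot: [1.0, -0.029, -0.0, -0.0]
force: [0.9, 0.2, 0.5]
finger_gap: 0.0453
grasp_force: 0.0
```

```bash
python3 - <<'E'
from h import *
s=bot.state(); print(s['ee_pos'],s['finger_gap'])
c=grab('side'); f=c[0]
u,v=proj(c,[.53,.1,.05])[0].astype(int); print(u,v)
cv2.imwrite('pics/s9.png',cv2.resize(f[v-70:v+70,u-90:u+90],None,fx=4.2,fy=4.2,interpolation=cv2.INTER_CUBIC))
E
```

```text
[0.5965346  0.00113439 0.09469959] 0.045288395030780214
332 231
```

View pics/s9.png

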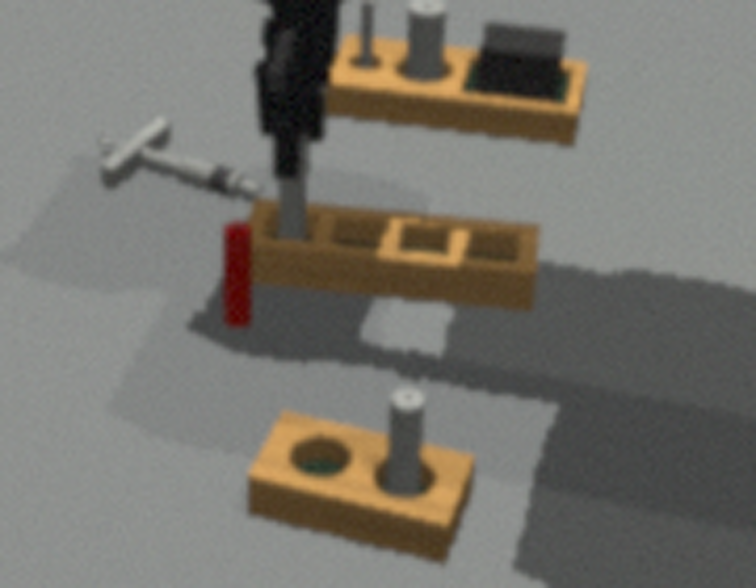

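All placed pins are upright and the last pin is aligned. I take it to the far dovetail pocket.

>>> arm_command --motion '[0.5,0,-20,0,0,0,0,0,-13,0,0,0,0,0,-4,0,0,0,0,0,0,0,0,0]'

```text
t: 31.35
ee_pos: [0.5975, 0.0005, 0.058]
tool_rot: [1.0, -0.03, -0.0, -0.0]
force: [-0.8, -0.3, 0.3]
finger_gap: 0.0453
grasp_force: 0.0
```

>>> arm_command --motion '[0,0,0,0,0,0,0,0,0,0,0,0,0,0,0,0,0,0,0,0,0,0,0,0,0,0,0,0,0,0,0,0,0,0,0,0]' --gripper 8

```text
t: 32.1
ee_pos: [0.5977, 0.0005, 0.0583]
tool_rot: [1.0, -0.03, 0.0, 0.0]
force: [-0.4, -0.8, 6.6]
finger_gap: 0.0169
grasp_force: 44.0
```

>>> arm_command --motion '[0,0,10,0,0,0,0,0,25,0,0,0,0,0,35,0,0,0,0,0,25,0,0,0,-7,31,0,0,0,0,-7,31,0,0,0,0,-8,31,0,0,0,0,-8,31,0,0,0,0,-8,31,0,0,0,0,-8,31,0,0,0,0]'

```text
t: 33.35
ee_pos: [0.551, 0.1875, 0.1533]
tool_rot: [1.0, -0.03, 0.0, -0.0]
force: [0.7, 0.3, -1.7]
finger_gap: 0.0169
grasp_force: 44.0
```

>>> arm_command --motion '[-7.5,31.5,0,0,0,0,0,0,0,0,0,0,0,0,0,0,0,0]'

```text
t: 33.72
ee_pos: [0.5439, 0.2177, 0.1531]
tool_rot: [1.0, -0.029, 0.0, 0.0]
force: [0.4, 0.2, -0.8]
finger_gap: 0.017
grasp_force: 44.1
```

>>> arm_command --motion '[0,0,-25,0,0,0,0,0,-25,0,0,0,0,0,-20,0,0,0,0,0,-16,0,0,0,0,0,-6,0,0,0,0,0,-1,0,0,0,0,0,0,0,0,0]'

```text
t: 34.6
ee_pos: [0.5443, 0.2181, 0.0603]
tool_rot: [1.0, -0.03, 0.0, -0.0]
force: [0.7, 0.2, -1.8]
finger_gap: 0.0172
grasp_force: 44.1
```

>>> arm_command --motion '[0,0,-1,0,0,0,0,0,0,0,0,0]'

```text
t: 34.85
ee_pos: [0.544, 0.2181, 0.059]
tool_rot: [1.0, -0.03, 0.0, -0.0]
force: [0.1, 0.7, -1.6]
finger_gap: 0.0168
grasp_force: 44.1
```

>>> arm_command --motion '[0,0,-0.7,0,0,0,0,0,0,0,0,0]'

```text
t: 35.1
ee_pos: [0.544, 0.2181, 0.0583]
tool_rot: [1.0, -0.03, 0.0, -0.0]
force: [0.1, -0.5, 2.7]
finger_gap: 0.0166
grasp_force: 44.8
```

The pin has touched the floor. I release it, rise and move clear.

>>> arm_command --motion '[0,0,0,0,0,0,0,0,0,0,0,0,0,0,0,0,0,0,0,0,0,0,0,0,0,0,10,0,0,0,0,0,30,0,0,0,0,0,30,0,0,0,0,0,40,0,0,0,0,0,40,0,0,0]' --gripper 45

```text
t: 36.22
ee_pos: [0.5437, 0.218, 0.21]
tool_rot: [1.0, -0.03, 0.0, -0.0]
force: [-0.5, -0.4, -0.3]
finger_gap: 0.0446
grasp_force: 0.0
```

>>> arm_command --motion '[-16,25,0,0,0,0,-16,25,0,0,0,0,-16,25,0,0,0,0,-16,25,0,0,0,0,-16,25,0,0,0,0,-16,25,0,0,0,0,-16,25,0,0,0,0,-16,25,0,0,0,0,0,0,0,0,0,0]'

```text
t: 37.35
ee_pos: [0.4148, 0.4193, 0.2087]
tool_rot: [1.0, -0.028, 0.0, -0.0]
force: [0.9, -0.4, 0.1]
finger_gap: 0.0448
grasp_force: 0.0
```

```bash
python3 - <<'E'
from h import *
a=grab('top')[0][150:280,150:520]; b=grab('side')[0][130:350,240:400]
a=cv2.resize(a,None,fx=2.1,fy=2.1,interpolation=2); b=b
b=cv2.resize(b[:175],None,fx=1.85,fy=1.85,interpolation=2)
im=np.zeros((600,800,3),np.uint8); im[:a.shape[0],:a.shape[1]]=a
im[274:274+b.shape[0],:b.shape[1]]=b[:326]
cv2.imwrite('pics/end.png',im)
E
```

```text
(no output)
```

View pics/end.png

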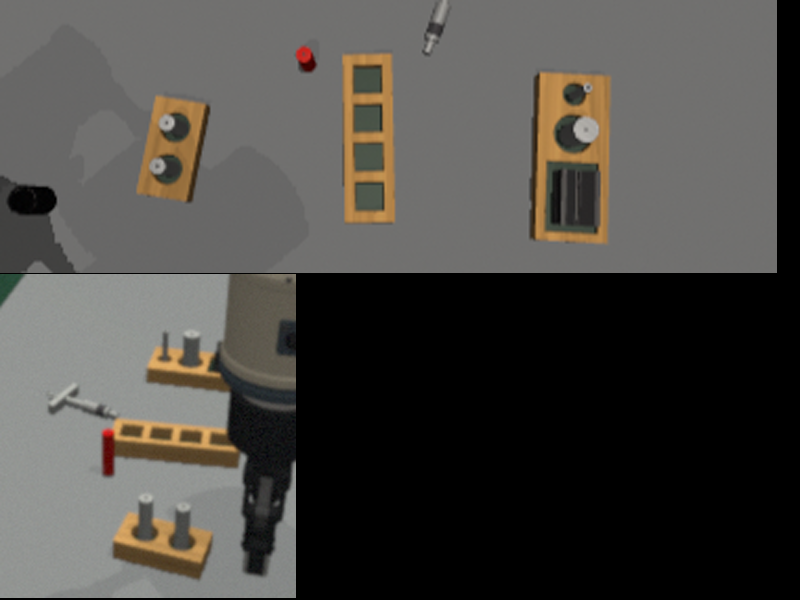

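All four pins stand upright in their pockets, and the vee lies flat with its groove up. The micrometer, spring and red pin have not moved. I hand in the job.

```bash
python3 -c "
from cell import bot
print(bot.sign_off())"
```

```text
the job is handed in; nothing more can be done
None
```

Both kits are made up as asked, in the order asked, and handed in at about 37 s on the robot clock; the last pictures show every piece in place, but no verdict came back.

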